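# Fetch the tape hub from behind the cans

### The job

Stand the spray can and the rectangular tin, which block the white tape hub in the open-fronted steel bay, upright in the flat black side tray. Then take the hub out of the bay and drop it over the steel spindle of the tape dispenser that lies on its side, so that it sits flat on the dispenser's blue disc. Only after that put the can and the tin back upright, each on the very coaster spot where it stood at the start, leaving the small jar and the small carton in the bay where they are.

Things in the scene. Friction and masses are not known exactly. Their poses are not given: they have to be found in the camera images.
- can_center (a point): Spray can: upright aluminium cylinder, 53 mm diameter up to 108 mm high, then a shoulder and a 38 mm diameter white cap, 140 mm high in all, about 250 g. The point is on its axis, 70 mm above its underside; z up along the axis.
- tin_center (a point): Rectangular steel tin standing upright: 42 mm thick along its x, 70 mm wide along its y, 110 mm high, plus a 26 mm diameter black screw cap on top (off-centre by 18 mm towards +y) to 122 mm in all, about 300 g. The point is at the middle of the rectangular body, 55 mm above its underside; z up.
- hub_center (a point): Tape hub: white plastic ring lying flat, outside diameter 60 mm, bore 30 mm, 28 mm high, about 60 g. The point is the centre of the ring, 14 mm above its underside; z along the ring's axis.
- bay: Fixed low three-sided grey steel bay, 190 mm deep along its x, 300 mm wide along its y. Floor 3 mm thick; back wall (at +x) and side walls 50 mm high and 3 mm thick; open at the top and at the front (-x, towards the robot). Origin: centre of its underside. The hub starts flat on the bay's floor, behind (+x of) the two coasters and midway between them.
- coaster_a: Fixed round cork coaster, 84 mm diameter, 3 mm thick, in the bay's front left (+y) half, lying on the bay's floor so that its top is 6 mm above the bench. Origin: centre of its underside. At the start either the can or the tin stands on it, within about 5 mm of its centre.
- coaster_b: The same coaster in the bay's front right (-y) half; the other one of can and tin stands on it.
- tray: Side tray: fixed flat black tray on the left or on the right of the bay, 250 mm long along its x, 136 mm wide along its y, walls 4 mm thick and 14 mm high, floor 4 mm thick. Origin: centre of its underside. Room for can and tin side by side along its x.
- dispenser: Blue hand tape dispenser lying on its side, fixed, across the bay from the tray. Origin: on the bench, on the axis of its upright steel spindle (12 mm diameter, top 52 mm above the bench). Round it a flat blue disc, 100 mm diameter, top 12 mm above the bench. Black handle 29 mm high at 75 to 155 mm along +x, roller 20 mm high at 73 to 93 mm along -x; free to +y and -y.
- jar_center (a point): Bystander: small closed glass jar, 36 mm diameter, 45 mm high, in one rear corner of the bay. The point is at its centre, half-way up.
- carton_center (a point): Bystander: small cardboard carton, 34 x 34 mm, 45 mm high, in the other rear corner of the bay. The point is at its centre, half-way up.
Mind the look-alikes: they are no part of the job. What is shaped like the part that bears tin_center but red is not meant.

How it is judged:
By the outcome, as a careful person would: the job done as asked, in the order asked, and still so for the second after the job is handed in, with the robot touching nothing.
It also fails if it takes over 122 s, if anything falls off the work surface, if the arm or the gripper's body presses on something with over 40 N, if the wrist force passes 120 N, or if a joint passes its speed limit or range.

### The arm

A 7-joint arm with a two-finger parallel gripper is mounted at the origin on the work surface. World frame = base frame: x ahead of the robot, y to its left, z up, the work surface at z = 0. Lengths are in mm, angles in rad, forces in N, time in s.
With the tool pointing down it reaches from about 350 to 900 mm from the base axis. Payload 19.9 kg.
Tool frame: the origin (TCP) lies on the front face of the gripper's body, between the roots of the fingers; the fingertips stand 73 mm ahead of it and the grasp point (between the pads) lies 54 mm ahead of it; z points along the fingers, y is the direction in which the jaws open and shut (so a half turn about z gives the same grasp; the last joint's range is limited). The gripper opens to 85 mm and grips with 20 to 120 N. Pads are 22 mm wide; open, the fingers measure 114 mm over their backs; the gripper's body (76 mm by 85 mm) begins 54 mm behind the grasp point. The pads swing forward as they close: fully open they stand 13 mm farther back than shut.
Start: joints at [1.165, 0.417, -0.01, 1.614, 0.005, 1.111, -0.053], TCP at [222.975, -583.859, 303.86] pointing down, gripper open.
Joint ranges: [-2.81, 2.81], [-0.39, 2.02], [-1.27, 1.25], [0.06, 2.57], [-1.19, 4.33], [0.19, 2], [-2.82, 2.82]. Speed limits (rad/s): [1.89, 1.89, 2.39, 2.39, 3.01, 3.01, 3.01].

### API

Orientations are given as a rotation vector (axis times angle).
In Python, from cell import get_state, vision, robot gives the robot as it stands.
- The arm moves only by the tool apply_moves, never from a script. Its argument "series" is a list that holds one entry, the list of rows, each a list of 7 numbers: the turn, a rotation vector about the tool's x, y, z in rad, then the shift along the tool's x, y, z in m, then the finger opening in m, from 0 to 0.0854. In form: [[[ax, ay, az, tx, ty, tz, hand], ...]]. A call has 1 to 20 rows; each row shifts and turns the pose as measured when the row begins, along the tool's axes as they then stand; what a row does not reach is not made up. A row lasts 1/8 s, in which the tool goes at most 62.5 mm and 10.7 degrees, less where a joint would pass 70% of its speed; a pose out of reach is approached as far as the arm can. A call with a gripper value outside its range is refused whole. The fingers move at their own pace and stop on an object; "newtons" is the grip in N (left out, the last holds). Time passes only in rows, so rows that do not move let the fingers close. It gives the time, the measured TCP pose, the force and the opening at its end, in the units of the state.
- get_state(): the state, without advancing time (a new reading comes with each control period).
- vision.get_image(name): name is "scene" or "top"; returns the picture (384x512x3 uint8, red, green, blue); there is no depth.
- vision.calibration(name): a dict with "mtx" (3x3 intrinsics, pixels), "k1" (the pictures are not rectified: a ray, as slopes to the right and down, at radius r is drawn at 1 + k1 r^2 times it, then the intrinsics apply), "eye" and "attitude" of the camera in the world. Camera axes: x right, y down, z forward; pixel columns grow to the right and rows downward; lengths in mm; the calibration is good to about 2 mm. A picture is of the moment at which its call begins. calibration takes no time and is no camera call.
- robot.job_done(): hands the job in, once; it reports no verdict.
The state is a dict: "time": time; "joint_positions": joint angles; "dq": joint speeds; "joint_torque": joint torques, N m; "position": TCP position; "tcp_rot": TCP orientation; "force": force on the tool from outside, world axes, zero at the start; "ft_torque": the same for the moment, N m; "grip_width": finger opening in mm.
Only numpy, scipy, OpenCV 4.12 (cv2) and the standard library are available. Lean on these libraries where they do the work, as an engineer would, in place of code of your own. Each camera call takes 0.05 s, during which the arm holds its last target. There are 200 camera calls.

## Working session

There is one attempt and no reset: what is moved stays moved. The work goes in short steps, Python scripts to look and compute and a tool call to move; the robot and the scene stay as the last step left them, time stands still between calls to the robot, and variables do not carry over. Pictures are saved under pics/ and viewed, about 12 in all and at most 16, crops included, and the job is handed in when it is done.

Besides the shell and the picture viewer there is one more tool, called after "Emit:" by a JSON object that holds its "fn" and its "kwargs". apply_moves: Moves the arm, as the interface text tells. Its arguments: {"type":"object","properties":{"series":{"type":"array"},"newtons":{"type":"number"}},"required":["series"]}

```bash
ls; mkdir -p pics
python3 - <<'E'
from cell import get_state, vision, robot
import cv2
s=get_state();print(s)
for n in("scene","top"):
    print(n,vision.calibration(n))
    cv2.imwrite(f"pics/{n}0.png",vision.get_image(n)[:,:,::-1])
E
```

```text
pics
{'time': 0.0, 'joint_positions': array([ 1.1644821 ,  0.41796269, -0.01030255,  1.61417388,  0.00468409,
        1.11068393, -0.05301238]), 'dq': array([-0.00083208,  0.00122574,  0.00088574, -0.00025206, -0.00081695,
       -0.00119276,  0.00093283]), 'joint_torque': array([ 7.99805948e-04, -8.64448214e+01,  6.78712483e-01, -4.34897017e+01,
        1.90609280e-02,  7.39421899e-03, -6.56140060e-05]), 'position': array([ 222.89279008, -583.62995735,  303.2673781 ]), 'tcp_rot': array([-3.08832832e+00, -5.69646593e-01,  4.60294135e-04]), 'force': array([-0.41896922, -0.06937661, -0.24049633]), 'ft_torque': array([ 0.01651174, -0.02703274, -0.01021376]), 'grip_width': 85.40523131850055}
scene {'mtx': array([[446.71643899,   0.        , 251.8770752 ],
       [  0.        , 446.71643899, 190.84864762],
       [  0.        ,   0.        ,   1.        ]]), 'k1': 0.03945655219085447, 'eye': array([1207.40464271,  -57.03609015,  871.91687476]), 'attitude': array([-1.90428739, -1.66680023,  0.6552308 ])}
top {'mtx': array([[412.7354994 ,   0.        , 250.59114047],
       [  0.        , 412.7354994 , 197.66782756],
       [  0.        ,   0.        ,   1.        ]]), 'k1': 0.010119871674749332, 'eye': array([319.38023088,  -6.53786101, 904.39652231]), 'attitude': array([-2.054245  ,  2.16586448, -0.22246762])}
```

View pics/top0.png

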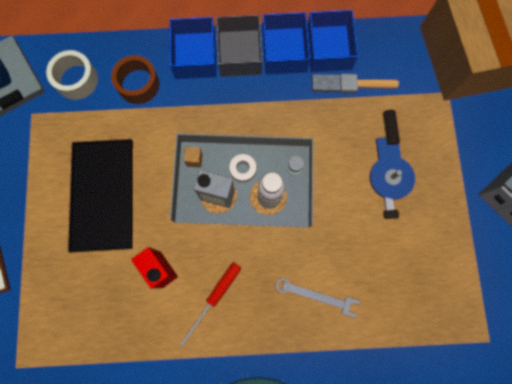

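View pics/scene0.png

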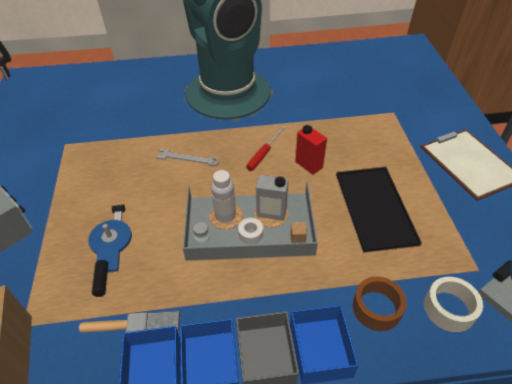

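The top view has +x up and +y left. The tray is at about (101,195), and the tin (on coaster a) at about (214,188). The can is at about (271,188) on coaster b, the hub at (242,167), the dispenser spindle at about (394,177), and the red decoy at (155,268). The scene view agrees.

```bash
cat > h.py <<'E'
import numpy as np, cv2
from scipy.spatial.transform import Rotation as R
from cell import get_state, vision, robot
C={n:vision.calibration(n) for n in("scene","top")}
def rays(n,px):
    c=C[n];K=c["mtx"];px=np.atleast_2d(np.float64(px))
    d=np.c_[(px[:,0]-K[0,2])/K[0,0],(px[:,1]-K[1,2])/K[1,1]]
    u=d.copy()
    for _ in range(10): u=d/(1+c["k1"]*(u**2).sum(1,keepdims=True))
    return c["eye"],R.from_rotvec(c["attitude"]).apply(np.c_[u,np.ones(len(u))])
def cast(n,px,z):
    e,d=rays(n,px);return (e+d*((z-e[2])/d[:,2:]))[:,:2]
def proj(n,P):
    c=C[n];q=R.from_rotvec(c["attitude"]).inv().apply(np.atleast_2d(P)-c["eye"])
    s=q[:,:2]/q[:,2:];s=s*(1+c["k1"]*(s**2).sum(1,keepdims=True))
    return s*c["mtx"][0,0]+c["mtx"][:2,2]
def crop(im,x,y,w,h,k): return cv2.resize(im[y:y+h,x:x+w],None,fx=k,fy=k,interpolation=cv2.INTER_CUBIC)
def blobs(m,amin=20):
    n,l,s,c=cv2.connectedComponentsWithStats(m.astype(np.uint8))
    return [(s[i].tolist(),c[i].round(1).tolist(),l==i) for i in range(1,n) if s[i,4]>=amin]
E
python3 - <<'E'
from h import *
t=cv2.imread("pics/top0.png");s=cv2.imread("pics/scene0.png")
cv2.imwrite("pics/c1.png",crop(t,168,128,150,104,5))
a=crop(t,360,100,70,125,4);b=crop(s,75,195,70,105,4)
h=max(a.shape[0],b.shape[0]);o=np.zeros((h,560,3),np.uint8);o[:a.shape[0],:280]=a;o[:b.shape[0],280:]=b
cv2.imwrite("pics/c2.png",o)
cv2.imwrite("pics/c3.png",crop(s,180,165,140,100,5))
hsv=cv2.cvtColor(t,cv2.COLOR_BGR2HSV)
dark=(t.max(2)<40)
for st,c,m in blobs(dark,60): print("dark",st,c)
wh=(hsv[...,2]>150)&(hsv[...,1]<40)
wh[:130]=0;wh[240:]=0
for st,c,m in blobs(wh): print("white",st,c)
E
```

```text
dark [0, 91, 23, 19, 240] [10.4, 99.6]
dark [385, 112, 9, 20, 77] [388.6, 119.5]
dark [69, 140, 63, 111, 6530] [101.0, 195.6]
dark [148, 270, 11, 10, 85] [153.1, 274.6]
white [229, 153, 28, 27, 477] [242.4, 166.4]
white [291, 158, 12, 11, 61] [296.8, 164.1]
white [260, 172, 24, 26, 440] [271.8, 184.2]
white [205, 177, 15, 15, 48] [213.3, 183.8]
white [215, 183, 14, 13, 92] [222.2, 189.9]
white [386, 198, 8, 11, 72] [389.3, 203.3]
```

View pics/c1.png

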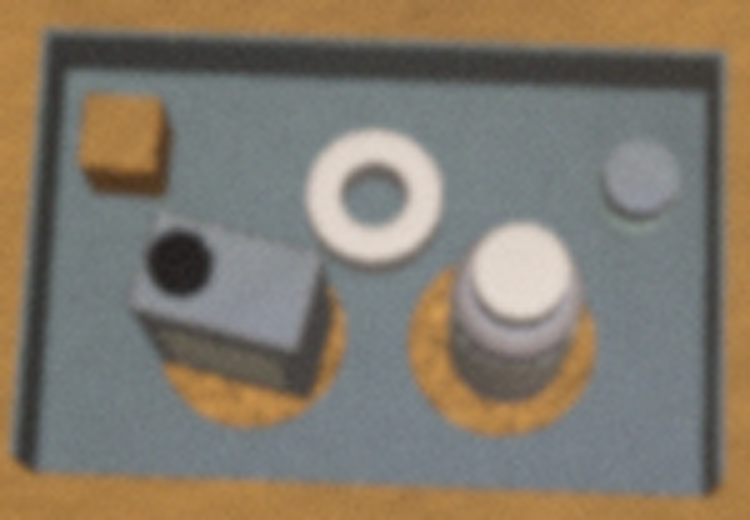

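View pics/c2.png

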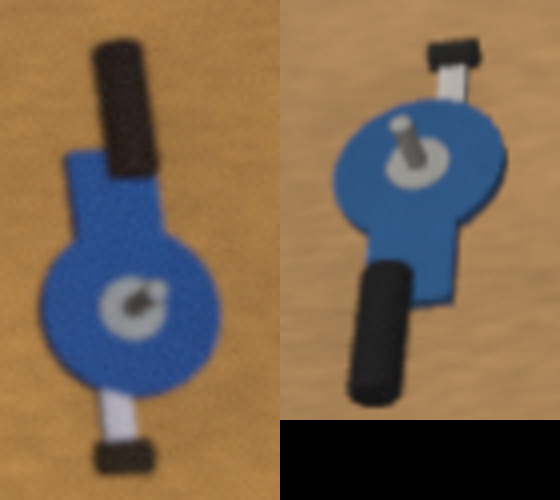

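View pics/c3.png

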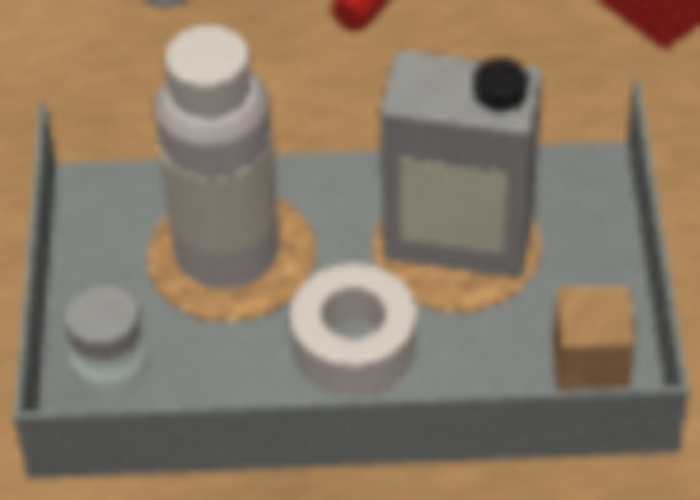

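Picture 3 shows the tin's top corners (crop px) at about (160,215), (325,255), (298,350) and (135,303). The can cap is at (522,270), the hub at (374,197), the carton rear left and the jar rear right. Picture 4 shows the spindle top at crop (155,290) in top and (121,124) in scene. Picture 5 confirms the layout.

Run:
```python
from h import *
f=lambda a,o,k:np.array(o)+(np.array(a)+.5)/k-.5
T=lambda a:f(a,(168,128),5); S=lambda a:f(a,(180,165),5)
q=lambda n,p,z:print(n,z.round(1).tolist()) if p is None else None
q("tin corners",None,(t:=cast("top",T([(160,215),(325,255),(298,350),(135,303)]),116)))
q(" mean",None,t.mean(0)); e=(t[0]+t[3]-t[1]-t[2])/2;print("tin +y dir yaw(deg from world y)",np.degrees(np.arctan2(-e[0],e[1])),np.linalg.norm(e))
q("tin cap top",None,cast("top",T([(180,263)]),128))
s=cast("scene",S([(398,52),(541,70),(532,132),(383,117)]),116)
q("tin scene",None,s);q(" mean",None,s.mean(0));e=(s[1]+s[2]-s[0]-s[3])/2;print(np.degrees(np.arctan2(-e[0],e[1])))
q("tincap scene",None,cast("scene",S([(500,83)]),128))
q("can top",None,cast("top",T([(522,270)]),146));q("can scene",None,cast("scene",S([(208,55)]),146))
q("hub top",None,cast("top",T([(374,197)]),31));q("hub scene",None,cast("scene",S([(353,313)]),31))
b=cast("top",T([(48,32),(722,52)]),50);q("bay back",None,b);d=b[0]-b[1];print(np.degrees(np.arctan2(-d[0],d[1])),np.linalg.norm(d))
q("coaster b",None,cast("top",T([(503,345)]),6))
q("spindle",None,cast("top",f([(155,290)],(360,100),4),52));q("spindle s",None,cast("scene",f([(121,124)],(75,195),4),52))
q("disc",None,cast("top",f([(130,308)],(360,100),4),12))
q("handle/roller",None,cast("top",f([(118,45),(125,455)],(360,100),4),25))
im=cv2.imread("pics/top0.png");m=(im.max(2)<45).astype(np.uint8);m[:,140:]=0;m[:130]=0;m[260:]=0
c=max(cv2.findContours(m,0,1)[0],key=len);r=cv2.boxPoints(cv2.minAreaRect(c));q("tray",None,(t:=cast("top",r,12)));q(" mean",None,t.mean(0))
s=get_state();print(R.from_rotvec(s["tcp_rot"]).as_matrix().round(3))
```

```text
tin corners [[547.4, 87.0], [527.6, 22.4], [489.9, 34.6], [512.1, 97.7]]
 mean [519.3, 60.4]
tin +y dir yaw(deg from world y) -18.253329391454862 67.27523922491811
tin cap top [[524.2, 78.3]]
tin scene [[491.5, 35.7], [512.4, 99.7], [549.7, 88.8], [531.0, 23.3]]
 mean [521.1, 61.9]
-16.99881778171952
tincap scene [[528.7, 77.4]]
can top [[509.8, -53.0]]
can scene [[509.5, -52.8]]
hub top [[575.2, 2.8]]
hub scene [[575.9, 2.1]]
bay back [[652.2, 141.5], [627.0, -152.1]]
-4.904178903743502 294.77806180341577
coaster b [[511.0, -51.0]]
spindle [[539.7, -329.1]]
spindle s [[539.9, -330.8]]
disc [[540.4, -329.1]]
handle/roller [[691.2, -336.5], [456.0, -311.6]]
tray [[665.7, 394.6], [658.2, 253.6], [406.0, 251.5], [413.1, 384.7]]
 mean [535.8, 321.1]
[[ 0.934  0.357 -0.001]
 [ 0.357 -0.934  0.001]
 [-0.    -0.001 -1.   ]]
```

Both views agree within 2 mm. I'll take the tin first, so I turn to its jaw direction and traverse to above it.

Emit:
{"fn": "apply_moves", "kwargs": {"series": [[[0, 0, -0.18, 0, 0, 0, 0.085], [0, 0, -0.18, 0, 0, 0, 0.085], [0, 0, -0.18, 0, 0, 0, 0.085], [0, 0, -0.18, 0, 0, 0, 0.085], [0, 0, -0.18, 0, 0, 0, 0.085], [0, 0, 0, 0.05, 0.006, 0, 0.085], [0, 0, 0, 0.05, 0.006, 0, 0.085], [0, 0, 0, 0.05, 0.006, 0, 0.085], [0, 0, 0, 0.05, 0.006, 0, 0.085], [0, 0, 0, 0.05, 0.006, 0, 0.085], [0, 0, 0, 0.05, 0.006, 0, 0.085], [0, 0, 0, 0.05, 0.006, 0, 0.085]]], "newtons": 40}}

```text
time: 1.6
position: [359.7, -249.7, 300.5]
tcp_rot: [-2.504, -1.885, -0.001]
force: [0.6, 0.0, 0.5]
grip_width: 85.2
```

```bash
cat > go.py <<'E'
# usage: go.py x y z jaw_deg : remaining turn (tool) and shift (tool axes after the turn), mm
import sys
from h import *
x,y,z,j=map(float,sys.argv[1:5])
s=get_state();M=R.from_rotvec(s["tcp_rot"]);a=np.radians(j);Y=np.array([np.cos(a),np.sin(a),0])
if Y@M.as_matrix()[:,1]<0:Y=-Y
Z=np.array([0,0,-1.]);G=R.from_matrix(np.c_[np.cross(Y,Z),Y,Z])
d=np.array([x,y,z])-s["position"]
print("t",s["time"].__round__(2),"pos",s["position"].round(1),"turn",(M.inv()*G).as_rotvec().round(3),"shift",G.inv().apply(d).round(1),"shift now",M.inv().apply(d).round(1),"q",s["joint_positions"].round(2),"F",s["force"].round(1),"w",round(s["grip_width"],1))
E
python3 go.py 520 61 304 -17.5
```

```text
t 1.6 pos [ 359.7 -249.7  300.5] turn [-0.006 -0.005  0.026] shift [344.5  59.4  -3.5] shift now [342.9  68.2  -2.2] q [ 0.92  0.1  -0.41  2.04  0.04  1.01  0.21] F [0.6 0.  0.5] w 85.2
```

Emit:
{"fn": "apply_moves", "kwargs": {"series": [[[-0.006, -0.005, 0.026, 0.049, 0.008, 0, 0.085], [0, 0, 0, 0.049, 0.008, 0, 0.085], [0, 0, 0, 0.049, 0.008, 0, 0.085], [0, 0, 0, 0.049, 0.008, 0, 0.085], [0, 0, 0, 0.049, 0.008, 0, 0.085], [0, 0, 0, 0.049, 0.008, 0, 0.085], [0, 0, 0, 0.049, 0.008, 0.02, 0.085], [0, 0, 0, 0, 0, 0.05, 0.085]]]}}

```text
time: 2.6
position: [520.6, 75.1, 231.4]
tcp_rot: [2.53, 1.856, 0.008]
force: [1.0, -1.6, -1.6]
grip_width: 84.8
```

```bash
python3 go.py 520 61 144 -17.5
```

```text
t 2.6 pos [520.6  75.1 231.4] turn [ 0.007 -0.002  0.   ] shift [-13.6   3.6  87.4] shift now [-13.7   3.1  87.4] q [ 0.33  0.39 -0.65  1.92  0.3   0.92 -0.77] F [ 1.  -1.6 -1.6] w 84.8
```

Emit:
{"fn": "apply_moves", "kwargs": {"series": [[[0.007, 0, 0, -0.013, 0.003, 0, 0.085], [0, 0, 0, 0, 0, 0, 0.085]]]}}

```text
time: 2.85
position: [518.5, 60.8, 230.1]
tcp_rot: [-2.529, -1.856, 0.005]
force: [-0.4, -0.1, 0.5]
grip_width: 85.3
```

```bash
python3 go.py 520 61 144 -17.5
python3 - <<'E'
from h import *
t=vision.get_image("top")[:,:,::-1];s=vision.get_image("scene")[:,:,::-1]
o=np.hstack([crop(t,168,110,130,130,3),crop(s,180,100,130,130,3)])
cv2.imwrite("pics/g1.png",o)
E
```

```text
t 2.85 pos [518.5  60.8 230.1] turn [-0.006 -0.     0.001] shift [ 0.7  1.4 86.1] shift now [ 0.7  1.9 86.1] q [ 0.36  0.39 -0.64  1.92  0.29  0.93 -0.73] F [-0.4 -0.1  0.5] w 85.3
```

View pics/g1.png

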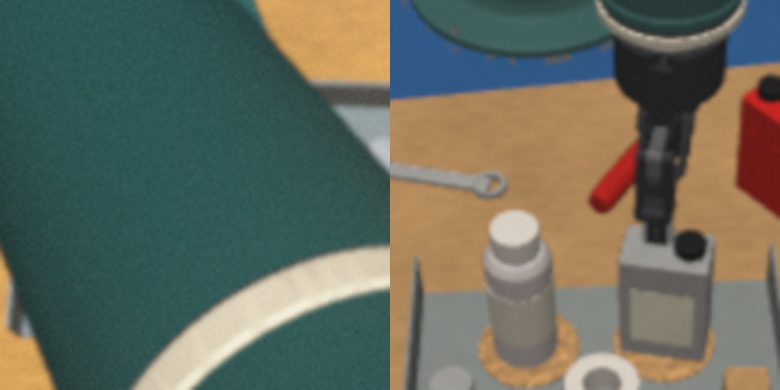

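The open gripper hangs right over the tin, with its fingers at crop (655,220). Now I descend and grip.

Emit:
{"fn": "apply_moves", "kwargs": {"series": [[[-0.006, 0, 0, 0.001, 0.002, 0.03, 0.085], [0, 0, 0, 0, 0, 0.03, 0.085], [0, 0, 0, 0, 0, 0.02, 0.085], [0, 0, 0, 0, 0, 0.003, 0.085], [0, 0, 0, 0, 0, 0, 0.085]]]}}

```text
time: 3.58
position: [524.2, 60.2, 152.6]
tcp_rot: [2.529, 1.849, 0.015]
force: [1.0, 0.4, 0.8]
grip_width: 85.3
```

```bash
python3 go.py 520 61 144 -17.5
```

```text
t 3.58 pos [524.2  60.2 152.6] turn [ 0.013 -0.003 -0.003] shift [-0.5 -4.3  8.6] shift now [-0.5 -4.4  8.5] q [ 0.29  0.51 -0.58  1.97  0.4   0.77 -0.82] F [1.  0.4 0.8] w 85.3
```

Emit:
{"fn": "apply_moves", "kwargs": {"series": [[[0.013, 0, 0, 0, -0.004, 0.007, 0.085], [0, 0, 0, 0, 0, 0, 0.085]]]}}

```text
time: 3.82
position: [520.9, 61.3, 146.8]
tcp_rot: [-2.536, -1.853, -0.005]
force: [0.4, 0.4, -0.3]
grip_width: 84.7
```

```bash
python3 go.py 520 61 144 -17.5;python3 go.py 520 61 144 -17.5
```

```text
t 3.83 pos [520.9  61.3 146.8] turn [ 0.001 -0.003 -0.003] shift [-0.6 -0.7  2.8] shift now [-0.6 -0.8  2.8] q [ 0.29  0.52 -0.58  1.97  0.4   0.76 -0.83] F [ 0.4  0.4 -0.3] w 84.7
t 3.83 pos [520.9  61.3 146.8] turn [ 0.001 -0.003 -0.003] shift [-0.6 -0.7  2.8] shift now [-0.6 -0.8  2.8] q [ 0.29  0.52 -0.58  1.97  0.4   0.76 -0.83] F [ 0.4  0.4 -0.3] w 84.7
```

Good. Close at 40 N.

Emit:
{"fn": "apply_moves", "kwargs": {"series": [[[0, 0, 0, 0, -0.001, 0.002, 0.085], [0, 0, 0, 0, 0, 0, 0.03], [0, 0, 0, 0, 0, 0, 0.03], [0, 0, 0, 0, 0, 0, 0.03], [0, 0, 0, 0, 0, 0, 0.03], [0, 0, 0, 0, 0, 0, 0.03]]], "newtons": 40}}

```text
time: 4.58
position: [520.1, 61.7, 145.2]
tcp_rot: [-2.536, -1.853, -0.006]
force: [0.1, 0.2, 0.4]
grip_width: 41.7
```

```bash
python3 go.py 520 61 144 -17.5
```

```text
t 4.58 pos [520.1  61.7 145.2] turn [ 0.002 -0.003 -0.003] shift [-0.7  0.2  1.2] shift now [-0.7  0.2  1.2] q [ 0.29  0.52 -0.58  1.97  0.4   0.76 -0.83] F [0.1 0.2 0.4] w 41.7
```

Emit:
{"fn": "apply_moves", "kwargs": {"series": [[[0, 0, 0, 0, 0, -0.025, 0.03], [0, 0, 0, 0, 0, -0.03, 0.03], [0, 0, 0, 0, 0, -0.03, 0.03], [0, 0, 0, 0.03, 0, 0, 0.03], [0, 0, 0, 0.04, -0.001, 0, 0.03], [0, 0, 0, 0.04, -0.001, 0, 0.03], [0, 0, 0, 0.04, -0.001, 0, 0.03], [0, 0, 0, 0.04, -0.001, 0, 0.03], [0, 0, 0, 0.04, -0.001, 0, 0.03], [0, 0, 0, 0.025, 0, 0, 0.03], [0, 0, 0, 0, 0, 0, 0.03]]]}}

```text
time: 5.95
position: [593.1, 311.1, 228.4]
tcp_rot: [-2.537, -1.847, 0.007]
force: [0.5, -0.8, -5.3]
grip_width: 41.5
```

```bash
python3 go.py 596 325 144 -17.5
```

```text
t 5.95 pos [593.1 311.1 228.4] turn [-0.005  0.002 -0.007] shift [14.1 -1.4 84.4] shift now [14.3 -1.1 84.3] q [-0.11  0.65 -0.62  1.54  0.41  1.09 -1.14] F [ 0.5 -0.8 -5.3] w 41.5
```

Emit:
{"fn": "apply_moves", "kwargs": {"series": [[[-0.005, 0, -0.007, 0.014, -0.001, 0.01, 0.03], [0, 0, 0, 0, 0, 0.03, 0.03], [0, 0, 0, 0, 0, 0.03, 0.03], [0, 0, 0, 0, 0, 0.004, 0.03], [0, 0, 0, 0, 0, 0, 0.03]]]}}

```text
time: 6.58
position: [596.5, 324.5, 150.4]
tcp_rot: [2.532, 1.857, -0.004]
force: [0.4, -0.8, -4.3]
grip_width: 41.9
```

```bash
python3 go.py 596 325 144 -17.5
```

```text
t 6.58 pos [596.5 324.5 150.4] turn [-0.     0.003  0.   ] shift [ 0.3 -0.6  6.4] shift now [ 0.3 -0.6  6.4] q [-0.16  0.75 -0.58  1.56  0.47  0.98 -1.18] F [ 0.4 -0.8 -4.3] w 41.9
```

Emit:
{"fn": "apply_moves", "kwargs": {"series": [[[0, 0, 0, 0, 0, 0.006, 0.03], [0, 0, 0, 0, 0, 0.001, 0.03], [0, 0, 0, 0, 0, 0, 0.03]]]}}

```text
time: 6.95
position: [597.4, 324.8, 145.3]
tcp_rot: [2.532, 1.856, 0.0]
force: [0.9, -0.4, -4.3]
grip_width: 41.8
```

```bash
python3 go.py 596 325 144 -17.5
```

```text
t 6.95 pos [597.4 324.8 145.3] turn [ 0.002  0.001 -0.   ] shift [-0.2 -1.4  1.3] shift now [-0.2 -1.4  1.3] q [-0.16  0.76 -0.58  1.56  0.47  0.97 -1.19] F [ 0.9 -0.4 -4.3] w 41.8
```

Emit:
{"fn": "apply_moves", "kwargs": {"series": [[[0, 0, 0, 0, 0, 0.0015, 0.03], [0, 0, 0, 0, 0, 0.0015, 0.03], [0, 0, 0, 0, 0, 0, 0.03]]]}}

```text
time: 7.32
position: [597.6, 325.0, 143.6]
tcp_rot: [2.532, 1.855, 0.002]
force: [0.7, 0.7, -4.9]
grip_width: 41.7
```

```bash
python3 go.py 596 325 144 -17.5
```

```text
t 7.33 pos [597.6 325.  143.6] turn [ 0.003  0.001 -0.001] shift [-0.5 -1.5 -0.4] shift now [-0.5 -1.5 -0.4] q [-0.16  0.76 -0.57  1.56  0.48  0.96 -1.19] F [ 0.7  0.7 -4.9] w 41.7
```

Emit:
{"fn": "apply_moves", "kwargs": {"series": [[[0, 0, 0, 0, 0, 0.0015, 0.03], [0, 0, 0, 0, 0, 0.0015, 0.03], [0, 0, 0, 0, 0, 0, 0.03]]]}}

```text
time: 7.7
position: [597.7, 325.3, 143.7]
tcp_rot: [2.531, 1.855, 0.004]
force: [-0.0, 0.1, -4.9]
grip_width: 41.6
```

```bash
python3 go.py 596 325 144 -17.5
```

```text
t 7.7 pos [597.7 325.3 143.7] turn [ 0.005  0.001 -0.   ] shift [-0.8 -1.5 -0.3] shift now [-0.9 -1.5 -0.3] q [-0.16  0.76 -0.57  1.56  0.48  0.96 -1.19] F [-0.   0.1 -4.9] w 41.6
```

Emit:
{"fn": "apply_moves", "kwargs": {"series": [[[0, 0, 0, 0, 0, 0.003, 0.03], [0, 0, 0, 0, 0, 0, 0.03]]]}}

```text
time: 7.95
position: [598.2, 325.8, 143.7]
tcp_rot: [2.53, 1.854, 0.006]
force: [0.4, -0.2, -4.4]
grip_width: 41.6
```

```bash
python3 go.py 596 325 144 -17.5
```

```text
t 7.95 pos [598.2 325.8 143.7] turn [ 0.007 -0.    -0.001] shift [-1.4 -1.8 -0.3] shift now [-1.4 -1.8 -0.3] q [-0.16  0.76 -0.57  1.56  0.48  0.96 -1.19] F [ 0.4 -0.2 -4.4] w 41.6
```

Run:
```python
from h import *
s=vision.get_image("scene")[:,:,::-1]
cv2.imwrite("pics/g2.png",crop(s,320,90,130,170,4)[:600])
p=proj("scene",[[596,325,4],[596,325,130]]);print(p)
```

```text
[[384.60344968 225.73355549]
 [396.22989289 190.94403827]]
```

View pics/g2.png

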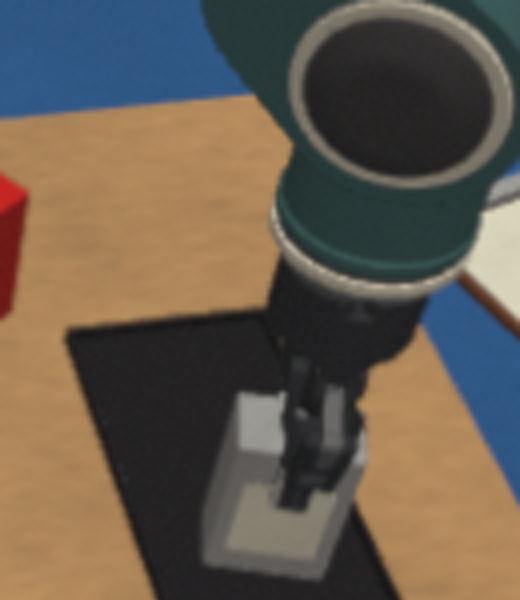

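Picture 7: the tin hangs at or just above the tray floor (base edge at crop (205,565)–(320,580)). I'll take one firmer step down.

Emit:
{"fn": "apply_moves", "kwargs": {"series": [[[0.007, 0, 0, -0.001, -0.002, 0.003, 0.03], [0, 0, 0, 0, 0, 0.005, 0.03]]]}}

```text
time: 8.25
position: [598.7, 326.2, 141.8]
tcp_rot: [2.534, 1.853, 0.011]
force: [-24.1, -10.6, 58.0]
grip_width: 41.6
```

```bash
python3 go.py 596 325 144 -17.5
```

```text
t 8.25 pos [598.7 326.2 141.8] turn [ 0.006 -0.004 -0.002] shift [-2.  -2.2 -2.2] shift now [-2.  -2.2 -2.3] q [-0.16  0.76 -0.57  1.56  0.48  0.95 -1.19] F [-24.1 -10.6  58. ] w 41.6
```

Emit:
{"fn": "apply_moves", "kwargs": {"series": [[[0, 0, 0, 0, 0, -0.002, 0.03], [0, 0, 0, 0, 0, 0, 0.03]]]}}

```text
time: 8.5
position: [598.8, 326.3, 143.8]
tcp_rot: [2.534, 1.853, 0.012]
force: [0.1, 0.2, -5.4]
grip_width: 41.4
```

```bash
python3 go.py 596 325 144 -17.5
```

```text
t 8.5 pos [598.8 326.3 143.8] turn [ 0.006 -0.005 -0.002] shift [-2.  -2.3 -0.2] shift now [-2.1 -2.3 -0.2] q [-0.16  0.76 -0.57  1.56  0.48  0.96 -1.19] F [ 0.1  0.2 -5.4] w 41.4
```

Emit:
{"fn": "apply_moves", "kwargs": {"series": [[[0, 0, 0, 0, 0, 0.002, 0.03], [0, 0, 0, 0, 0, 0, 0.06], [0, 0, 0, 0, 0, 0, 0.085], [0, 0, 0, 0, 0, 0, 0.085], [0, 0, 0, 0, 0, 0, 0.085], [0, 0, 0, 0, 0, -0.03, 0.085], [0, 0, 0, 0, 0, -0.04, 0.085], [0, 0, 0, 0, 0, -0.035, 0.085]]]}}

```text
time: 9.5
position: [597.2, 325.3, 245.3]
tcp_rot: [2.535, 1.855, 0.002]
force: [0.6, -0.9, -0.3]
grip_width: 85.2
```

```bash
python3 go.py 510 -53 240 -17.5
```

```text
t 9.5 pos [597.2 325.3 245.3] turn [ 0.001 -0.001 -0.002] shift [-387.    30.6    5.3] shift now [-387.    31.4    5. ] q [-0.13  0.65 -0.63  1.5   0.4   1.12 -1.14] F [ 0.6 -0.9 -0.3] w 85.2
```

Emit:
{"fn": "apply_moves", "kwargs": {"series": [[[0, 0, 0, -0.04, 0.003, 0, 0.085], [0, 0, 0, -0.05, 0.004, 0, 0.085], [0, 0, 0, -0.05, 0.004, 0, 0.085], [0, 0, 0, -0.05, 0.004, 0, 0.085], [0, 0, 0, -0.05, 0.004, 0, 0.085], [0, 0, 0, -0.05, 0.004, 0, 0.085], [0, 0, 0, -0.05, 0.004, 0, 0.085], [0, 0, 0, -0.04, 0.003, 0, 0.085], [0, 0, 0, 0, 0, 0, 0.085]]]}}

```text
time: 10.62
position: [508.2, -56.7, 247.3]
tcp_rot: [2.534, 1.852, 0.012]
force: [0.9, 0.1, 0.3]
grip_width: 84.8
```

```bash
python3 go.py 510 -53 153 -17.5;python3 - <<'E'
from h import *
s=vision.get_image("scene")[:,:,::-1]
cv2.imwrite("pics/g3.png",crop(s,170,60,270,190,3)[:600])
E
```

```text
t 10.62 pos [508.2 -56.7 247.3] turn [ 0.007 -0.004 -0.003] shift [ 4.1  0.6 94.3] shift now [ 3.6 -0.1 94.3] q [ 0.59  0.34 -0.64  1.94  0.25  0.93 -0.48] F [0.9 0.1 0.3] w 84.8
```

View pics/g3.png

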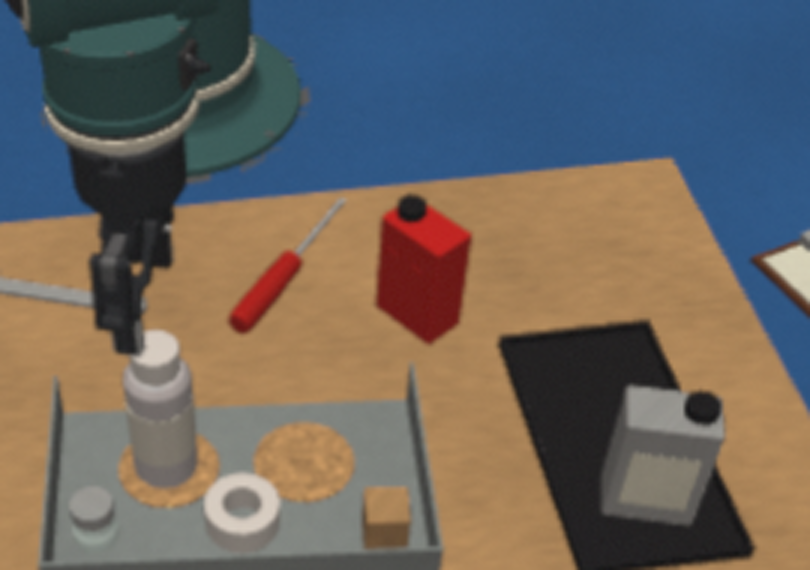

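Picture 8: the tin stands upright in the tray, coaster a is clear (crop (305,461)), and the gripper is over the can at crop (155,350). Now I descend on the can.

Emit:
{"fn": "apply_moves", "kwargs": {"series": [[[0.007, -0.004, 0, 0.004, 0, 0.01, 0.085], [0, 0, 0, 0, 0, 0.03, 0.085], [0, 0, 0, 0, 0, 0.03, 0.085], [0, 0, 0, 0, 0, 0.01, 0.085], [0, 0, 0, 0, 0, 0, 0.085]]]}}

```text
time: 11.3
position: [511.3, -44.6, 164.2]
tcp_rot: [-2.525, -1.865, -0.003]
force: [-0.2, -0.0, -0.5]
grip_width: 84.8
```

```bash
python3 go.py 510 -53 153 -17.5
python3 - <<'E'
from h import *
print(cast("scene",[[271.3,213.3]],6))
E
```

```text
t 11.3 pos [511.3 -44.6 164.2] turn [-0.001 -0.002  0.007] shift [-8.4  1.3 11.2] shift now [-8.4  1.3 11.2] q [ 0.51  0.47 -0.58  1.99  0.36  0.78 -0.58] F [-0.2 -0.  -0.5] w 84.8
[[521.68014754  61.02054866]]
```

Emit:
{"fn": "apply_moves", "kwargs": {"series": [[[0, 0, 0.007, -0.009, 0.001, 0.003, 0.085], [0, 0, 0, 0, 0, 0.003, 0.085], [0, 0, 0, 0, 0, 0, 0.085]]]}}

```text
time: 11.68
position: [510.4, -54.1, 159.6]
tcp_rot: [2.534, 1.857, 0.005]
force: [0.2, -0.3, 0.1]
grip_width: 84.9
```

```bash
python3 go.py 510 -53 153 -17.5
```

```text
t 11.68 pos [510.4 -54.1 159.6] turn [ 0.002 -0.003 -0.001] shift [ 0.9 -0.7  6.6] shift now [ 0.9 -0.7  6.6] q [ 0.52  0.48 -0.57  1.99  0.36  0.77 -0.58] F [ 0.2 -0.3  0.1] w 84.9
```

Emit:
{"fn": "apply_moves", "kwargs": {"series": [[[0, 0, 0, 0.001, 0, 0.006, 0.085], [0, 0, 0, 0, 0, 0, 0.085], [0, 0, 0, 0, 0, 0, 0.03], [0, 0, 0, 0, 0, 0, 0.03], [0, 0, 0, 0, 0, 0, 0.03], [0, 0, 0, 0, 0, 0, 0.03], [0, 0, 0, 0, 0, 0, 0.03]]]}}

```text
time: 12.55
position: [510.8, -52.8, 154.0]
tcp_rot: [2.533, 1.857, 0.005]
force: [-0.7, -0.1, -0.3]
grip_width: 52.0
```

```bash
python3 go.py 510 -53 153 -17.5
```

```text
t 12.55 pos [510.8 -52.8 154. ] turn [ 0.003 -0.002 -0.   ] shift [-0.4 -0.7  1. ] shift now [-0.4 -0.7  1. ] q [ 0.51  0.49 -0.57  1.99  0.37  0.76 -0.59] F [-0.7 -0.1 -0.3] w 52.0
```

Emit:
{"fn": "apply_moves", "kwargs": {"series": [[[0, 0, 0, 0, 0, -0.03, 0.03], [0, 0, 0, 0, 0, -0.035, 0.03], [0, 0, 0, 0, 0, -0.03, 0.03], [0, 0, 0, 0.04, -0.017, 0, 0.03], [0, 0, 0, 0.045, -0.019, 0, 0.03], [0, 0, 0, 0.045, -0.019, 0, 0.03], [0, 0, 0, 0.045, -0.019, 0, 0.03], [0, 0, 0, 0.045, -0.019, 0, 0.03], [0, 0, 0, 0.045, -0.019, 0, 0.03], [0, 0, 0, 0.045, -0.019, 0, 0.03], [0, 0, 0, 0.02, -0.008, 0, 0.03], [0, 0, 0, 0, 0, 0, 0.03], [0, 0, 0, 0, 0, 0, 0.03]]]}}

```text
time: 14.18
position: [476.2, 312.8, 250.7]
tcp_rot: [-2.537, -1.852, -0.003]
force: [-0.5, -1.2, -2.1]
grip_width: 51.8
```

```bash
python3 go.py 476 319 152 -17.5
```

```text
t 14.18 pos [476.2 312.8 250.7] turn [ 0.001 -0.002 -0.004] shift [ 5.9 -2.  98.7] shift now [ 5.7 -2.1 98.7] q [-0.07  0.47 -0.73  1.79  0.36  1.02 -1.25] F [-0.5 -1.2 -2.1] w 51.8
```

Emit:
{"fn": "apply_moves", "kwargs": {"series": [[[0, 0, -0.004, 0.005, -0.002, 0.02, 0.03], [0, 0, 0, 0, 0, 0.03, 0.03], [0, 0, 0, 0, 0, 0.03, 0.03], [0, 0, 0, 0, 0, 0.008, 0.03], [0, 0, 0, 0, 0, 0, 0.03]]]}}

```text
time: 14.8
position: [476.7, 314.9, 157.1]
tcp_rot: [2.538, 1.851, 0.0]
force: [0.1, 0.5, -1.6]
grip_width: 52.0
```

```bash
python3 go.py 476 319 152 -17.5
```

```text
t 14.8 pos [476.7 314.9 157.1] turn [ 0.     0.    -0.005] shift [ 3.7 -1.9  5.1] shift now [ 3.7 -2.   5.1] q [-0.13  0.6  -0.66  1.85  0.47  0.86 -1.33] F [ 0.1  0.5 -1.6] w 52.0
```

Emit:
{"fn": "apply_moves", "kwargs": {"series": [[[0, 0, 0, 0, 0, 0.005, 0.03], [0, 0, 0, 0, 0, 0, 0.03], [0, 0, 0, 0, 0, 0.002, 0.03], [0, 0, 0, 0, 0, 0, 0.03]]]}}

```text
time: 15.3
position: [477.8, 315.5, 152.3]
tcp_rot: [2.537, 1.851, 0.007]
force: [0.1, -0.2, -2.1]
grip_width: 52.1
```

```bash
python3 go.py 476 319 152 -17.5
```

```text
t 15.3 pos [477.8 315.5 152.3] turn [ 0.003 -0.003 -0.005] shift [ 2.7 -2.8  0.3] shift now [ 2.7 -2.8  0.3] q [-0.14  0.6  -0.65  1.85  0.48  0.85 -1.34] F [ 0.1 -0.2 -2.1] w 52.1
```

Emit:
{"fn": "apply_moves", "kwargs": {"series": [[[0.003, -0.003, 0, 0, 0, 0.003, 0.03], [0, 0, 0, 0, 0, 0, 0.03]]]}}

```text
time: 15.55
position: [478.3, 317.4, 152.2]
tcp_rot: [2.537, 1.852, 0.006]
force: [0.4, -0.3, -2.4]
grip_width: 51.9
```

```bash
python3 go.py 476 319 152 -17.5
```

```text
t 15.55 pos [478.3 317.4 152.2] turn [ 0.003 -0.003 -0.004] shift [ 0.9 -2.7  0.2] shift now [ 0.8 -2.7  0.2] q [-0.14  0.6  -0.65  1.84  0.48  0.85 -1.34] F [ 0.4 -0.3 -2.4] w 51.9
```

Emit:
{"fn": "apply_moves", "kwargs": {"series": [[[0, 0, 0, 0, 0, 0.002, 0.03], [0, 0, 0, 0, 0, 0, 0.06], [0, 0, 0, 0, 0, 0, 0.085], [0, 0, 0, 0, 0, 0, 0.085], [0, 0, 0, 0, 0, 0, 0.085], [0, 0, 0, 0, 0, -0.03, 0.085], [0, 0, 0, 0, 0, -0.04, 0.085], [0, 0, 0, 0, 0, -0.035, 0.085], [0, 0, 0.15, 0, 0, 0, 0.085]]]}}

```text
time: 16.68
position: [478.0, 317.3, 258.6]
tcp_rot: [-2.671, -1.653, -0.007]
force: [0.2, -1.7, -1.2]
grip_width: 84.9
```

```bash
python3 go.py 575.5 2.5 180 -94.9
python3 - <<'E'
from h import *
s=vision.get_image("scene")[:,:,::-1]
cv2.imwrite("pics/g4.png",crop(s,180,60,260,190,3)[:600])
E
```

```text
t 16.68 pos [478.  317.3 258.6] turn [-1.000e-03 -4.000e-03  1.194e+00] shift [124.  305.3  78.6] shift now [-238.6  227.5   78. ] q [-0.1   0.46 -0.7   1.77  0.34  1.03 -1.38] F [ 0.2 -1.7 -1.2] w 84.9
```

View pics/g4.png

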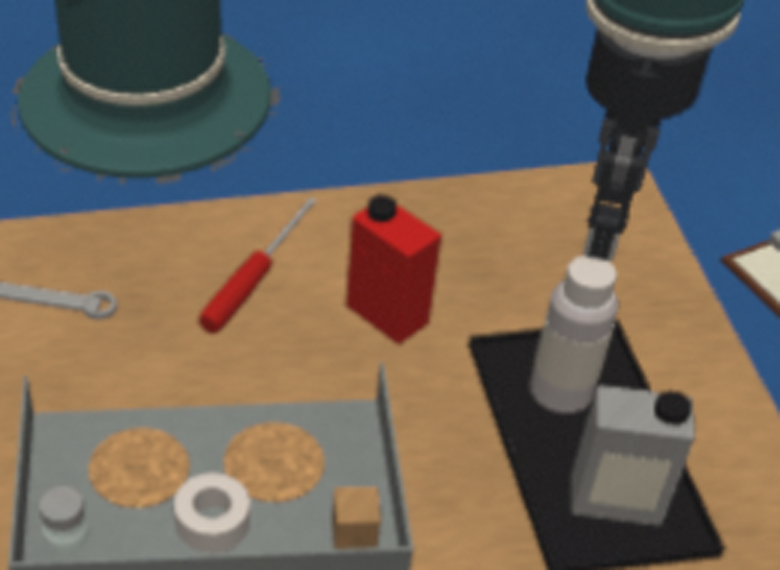

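Picture 9: the can and tin both stand upright in the tray, the hub is untouched at crop (211,510), and both coasters are free at (139,467) and (274,461). Next, the hub, with jaws along the bay's y.

Emit:
{"fn": "apply_moves", "kwargs": {"series": [[[0, 0, 0.17, 0, 0, 0, 0.085], [0, 0, 0.17, 0, 0, 0, 0.085], [0, 0, 0.17, 0, 0, 0, 0.085], [0, 0, 0.17, 0, 0, 0, 0.085], [0, 0, 0.17, 0, 0, 0, 0.085], [0, 0, 0.17, 0, 0, 0, 0.085], [0, 0, 0.17, 0, 0, 0, 0.085], [0, 0, 0, 0.016, 0.04, 0, 0.085], [0, 0, 0, 0.018, 0.045, 0, 0.085], [0, 0, 0, 0.018, 0.045, 0, 0.085], [0, 0, 0, 0.018, 0.045, 0, 0.085], [0, 0, 0, 0.018, 0.045, 0, 0.085], [0, 0, 0, 0.018, 0.045, 0, 0.085], [0, 0, 0, 0.01, 0.025, 0, 0.085], [0, 0, 0, 0, 0, 0, 0.085]]]}}

```text
time: 18.6
position: [561.5, 5.8, 250.6]
tcp_rot: [3.134, -0.149, -0.012]
force: [-0.1, 1.4, 1.0]
grip_width: 84.8
```

```bash
python3 go.py 575.5 2.5 180 -94.9
python3 - <<'E'
from h import *
f=lambda a:np.array((180,60))+(np.array(a)+.5)/3-.5
print(cast("scene",f([(139,467),(274,461)]),6),cast("scene",f([(211,501)]),31))
E
```

```text
t 18.6 pos [561.5   5.8 250.6] turn [ 0.004  0.007 -0.01 ] shift [14.2  2.1 70.6] shift now [14.8  1.7 70.5] q [ 0.2   0.38 -0.33  1.81  0.15  0.98 -1.86] F [-0.1  1.4  1. ] w 84.8
[[512.28874713 -50.9937889 ]
 [521.6804501   60.26809929]] [[574.23232826   1.85993524]]
```

Emit:
{"fn": "apply_moves", "kwargs": {"series": [[[0.004, 0.007, -0.01, 0.014, 0.002, 0, 0.085], [0, 0, 0, 0, 0, 0.04, 0.085], [0, 0, 0, 0, 0, 0.04, 0.085], [0, 0, 0, 0, 0, 0.04, 0.085], [0, 0, 0, 0, 0, 0.02, 0.085], [0, 0, 0, 0, 0, 0, 0.085]]]}}

```text
time: 19.35
position: [579.2, 7.8, 105.8]
tcp_rot: [-3.137, 0.11, -0.005]
force: [-0.6, 0.8, 0.6]
grip_width: 84.4
```

```bash
python3 go.py 575.3 2.4 78 -94.9
```

```text
t 19.35 pos [579.2   7.8 105.8] turn [-0.003 -0.003  0.016] shift [-3.5  5.7 27.8] shift now [-3.6  5.7 27.8] q [ 0.15  0.61 -0.28  1.86  0.25  0.71 -1.91] F [-0.6  0.8  0.6] w 84.4
```

Emit:
{"fn": "apply_moves", "kwargs": {"series": [[[-0.003, -0.003, 0.016, -0.004, 0.006, 0.005, 0.085], [0, 0, 0, 0, 0, 0.01, 0.085], [0, 0, 0, 0, 0, 0, 0.085]]]}}

```text
time: 19.73
position: [575.8, 2.3, 91.7]
tcp_rot: [-3.139, 0.134, -0.004]
force: [-0.1, 0.5, 0.3]
grip_width: 85.3
```

```bash
python3 go.py 575.3 2.4 78 -94.9
```

```text
t 19.73 pos [575.8   2.3  91.7] turn [-0.    -0.002  0.   ] shift [-0.5 -0.  13.7] shift now [-0.6 -0.  13.7] q [ 0.15  0.63 -0.27  1.87  0.25  0.68 -1.92] F [-0.1  0.5  0.3] w 85.3
```

Emit:
{"fn": "apply_moves", "kwargs": {"series": [[[0, 0, 0, 0, 0, 0.01, 0.085], [0, 0, 0, 0, 0, 0.004, 0.085], [0, 0, 0, 0, 0, 0, 0.05], [0, 0, 0, 0, 0, 0, 0.05], [0, 0, 0, 0, 0, 0, 0.05], [0, 0, 0, 0, 0, 0, 0.05], [0, 0, 0, 0, 0, 0, 0.05]]], "newtons": 30}}

```text
time: 20.6
position: [576.5, 2.4, 78.1]
tcp_rot: [-3.139, 0.134, -0.006]
force: [0.9, 0.2, -0.3]
grip_width: 59.7
```

```bash
python3 go.py 575.3 2.4 78 -94.9
```

```text
t 20.6 pos [576.5   2.4  78.1] turn [-0.    -0.004  0.   ] shift [-1.2  0.1  0.1] shift now [-1.2  0.1  0.1] q [ 0.15  0.65 -0.26  1.87  0.26  0.65 -1.93] F [ 0.9  0.2 -0.3] w 59.7
```

Emit:
{"fn": "apply_moves", "kwargs": {"series": [[[0, 0, 0, 0, 0, -0.03, 0.05], [0, 0, 0, 0, 0, -0.04, 0.05], [0, 0, 0, 0, 0, -0.035, 0.05], [0, 0, 0, -0.001, 0.04, 0, 0.05], [0, 0, 0, -0.001, 0.045, 0, 0.05], [0, 0, 0, -0.001, 0.045, 0, 0.05], [0, 0, 0, -0.001, 0.045, 0, 0.05], [0, 0, 0, -0.001, 0.045, 0, 0.05], [0, 0, 0, -0.001, 0.045, 0, 0.05], [0, 0, 0, -0.001, 0.03, 0, 0.05], [0, 0, 0, 0, 0.015, 0, 0.05], [0, 0, 0, 0, 0, 0, 0.05]]]}}

```text
time: 22.1
position: [542.0, -314.0, 186.3]
tcp_rot: [-3.139, 0.129, -0.007]
force: [-0.1, 0.7, -0.8]
grip_width: 60.2
```

```bash
python3 go.py 539.8 -329.7 150 -95
```

```text
t 22.1 pos [ 542.  -314.   186.3] turn [-0.001 -0.004  0.005] shift [-0.8 15.8 36.3] shift now [-1.  15.8 36.3] q [ 0.66  0.56 -0.25  1.7   0.17  0.9  -1.31] F [-0.1  0.7 -0.8] w 60.2
```

Move above the spindle (hub underside about 75 mm, spindle top 52) and look.

Emit:
{"fn": "apply_moves", "kwargs": {"series": [[[0, -0.004, 0.005, -0.001, 0.015, 0.01, 0.05], [0, 0, 0, 0, 0, 0.022, 0.05], [0, 0, 0, 0, 0, 0, 0.05]]]}}

```text
time: 22.48
position: [540.5, -327.3, 152.6]
tcp_rot: [-3.137, 0.132, 0.0]
force: [-0.3, 0.3, -1.0]
grip_width: 59.9
```

```bash
python3 go.py 539.8 -329.7 87 -95;  python3 - <<'E'
from h import *
s=vision.get_image("scene")[:,:,::-1];t=vision.get_image("top")[:,:,::-1]
cv2.imwrite("pics/g5.png",np.hstack([crop(s,60,130,110,170,3),crop(t,350,90,110,170,3)]))
E
```

```text
t 22.48 pos [ 540.5 -327.3  152.6] turn [-0.002  0.     0.003] shift [-0.5  2.5 65.6] shift now [-0.5  2.6 65.6] q [ 0.67  0.61 -0.24  1.7   0.18  0.85 -1.3 ] F [-0.3  0.3 -1. ] w 59.9
```

View pics/g5.png

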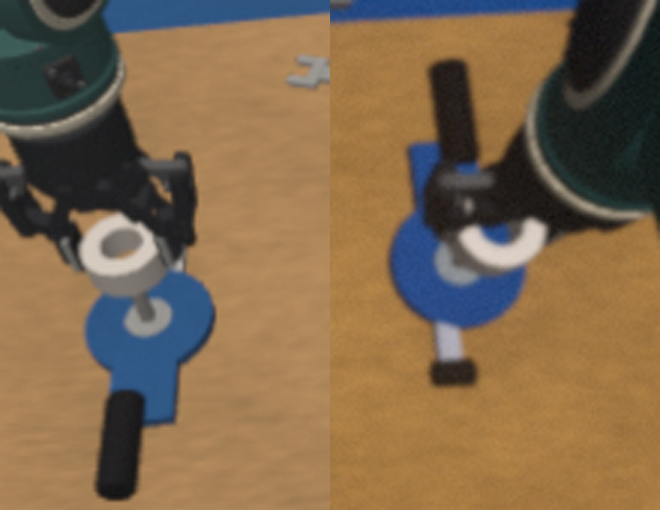

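Picture 10: the hub is held level (scene crop top ellipse at about (124,244)) above the spindle at (147,305).

Run:
```python
from h import *
print(cast("scene",[[101,211]],105.5))
```

```text
[[ 540.68277648 -325.23677047]]
```

Emit:
{"fn": "apply_moves", "kwargs": {"series": [[[0, 0, 0.003, 0, 0.002, 0.02, 0.05], [0, 0, 0, 0, 0, 0.015, 0.05], [0, 0, 0, 0, 0, 0, 0.05]]]}}

```text
time: 22.95
position: [541.6, -329.9, 118.3]
tcp_rot: [3.138, -0.137, 0.005]
force: [-0.1, -1.1, 0.2]
grip_width: 59.6
```

```bash
python3 go.py 539.8 -329.7 87 -95
```

```text
t 22.95 pos [ 541.6 -329.9  118.3] turn [ 0.    -0.003  0.   ] shift [-1.8 -0.  31.3] shift now [-1.9 -0.  31.3] q [ 0.66  0.66 -0.23  1.71  0.19  0.79 -1.31] F [-0.1 -1.1  0.2] w 59.6
```

Emit:
{"fn": "apply_moves", "kwargs": {"series": [[[0, -0.003, 0, -0.002, 0, 0.013, 0.05], [0, 0, 0, 0, 0, 0.013, 0.05], [0, 0, 0, 0, 0, 0.002, 0.05], [0, 0, 0, 0, 0, 0, 0.05]]]}}

```text
time: 23.45
position: [539.7, -329.7, 88.5]
tcp_rot: [3.138, -0.137, 0.0]
force: [-0.3, -0.3, -0.1]
grip_width: 60.0
```

```bash
python3 go.py 539.8 -329.7 87 -95
```

```text
t 23.45 pos [ 539.7 -329.7   88.5] turn [ 0. -0.  0.] shift [ 0.1 -0.   1.5] shift now [ 0.1 -0.   1.5] q [ 0.66  0.7  -0.22  1.72  0.21  0.74 -1.32] F [-0.3 -0.3 -0.1] w 60.0
```

Emit:
{"fn": "apply_moves", "kwargs": {"series": [[[0, 0, 0, 0, 0, 0.002, 0.06], [0, 0, 0, 0, 0, 0, 0.085], [0, 0, 0, 0, 0, 0, 0.085], [0, 0, 0, 0, 0, 0, 0.085], [0, 0, 0, 0, 0, -0.02, 0.085], [0, 0, 0, 0, 0, -0.04, 0.085], [0, 0, 0, 0, 0, -0.055, 0.085], [0, 0, 0, 0, 0, -0.055, 0.085], [0, 0, 0, 0, -0.04, 0, 0.085], [0, 0, 0, 0, -0.05, 0, 0.085], [0, 0, 0, 0, -0.05, 0, 0.085]]]}}

```text
time: 24.82
position: [551.9, -190.4, 272.6]
tcp_rot: [3.133, -0.146, 0.014]
force: [0.8, 0.5, -0.3]
grip_width: 84.8
```

```bash
python3 go.py 478.2 317.3 250 -17.5;  python3 - <<'E'
from h import *
s=vision.get_image("scene")[:,:,::-1];t=vision.get_image("top")[:,:,::-1]
cv2.imwrite("pics/g6.png",np.hstack([crop(s,60,180,100,120,3.5),crop(t,350,100,100,120,3.5)]))
E
```

```text
t 24.82 pos [ 551.9 -190.4  272.6] turn [ 0.01  -0.004 -1.358] shift [ 462.  -222.9   22.6] shift now [-120.7 -498.7   19.1] q [ 0.52  0.39 -0.31  1.75  0.14  1.02 -1.5 ] F [ 0.8  0.5 -0.3] w 84.8
```

View pics/g6.png

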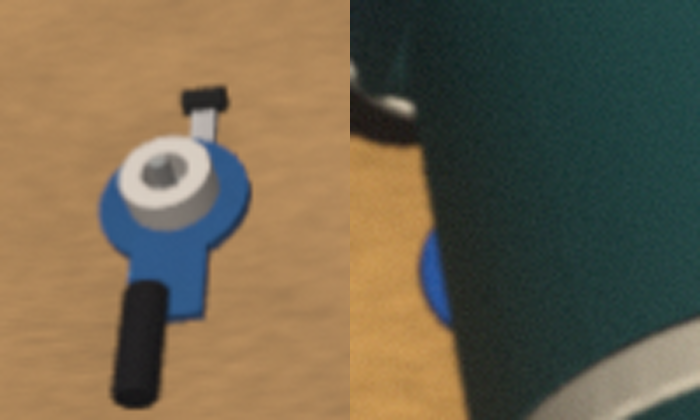

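Picture 11: the hub sits flat on the blue disc with the spindle in its bore (crop (165,175)). Now back to the can.

Emit:
{"fn": "apply_moves", "kwargs": {"series": [[[0, 0, -0.17, 0, 0, 0, 0.085], [0, 0, -0.17, 0, 0, 0, 0.085], [0, 0, -0.17, 0, 0, 0, 0.085], [0, 0, -0.17, 0, 0, 0, 0.085], [0, 0, -0.17, 0, 0, 0, 0.085], [0, 0, -0.17, 0, 0, 0, 0.085], [0, 0, -0.17, 0, 0, 0, 0.085], [0, 0, -0.17, 0, 0, 0, 0.085], [0, 0, 0, 0.04, -0.019, 0, 0.085], [0, 0, 0, 0.045, -0.022, 0, 0.085], [0, 0, 0, 0.045, -0.022, 0, 0.085], [0, 0, 0, 0.045, -0.022, 0, 0.085], [0, 0, 0, 0.045, -0.022, 0, 0.085], [0, 0, 0, 0.045, -0.022, 0, 0.085], [0, 0, 0, 0.045, -0.022, 0, 0.085], [0, 0, 0, 0.045, -0.022, 0, 0.085], [0, 0, 0, 0.04, -0.019, 0, 0.085], [0, 0, 0, 0.02, -0.009, 0, 0.085], [0, 0, 0, 0, 0, 0, 0.085]]]}}

```text
time: 27.3
position: [458.4, 274.3, 288.0]
tcp_rot: [2.458, 1.902, 0.019]
force: [-0.6, -0.9, 0.2]
grip_width: 84.6
```

```bash
python3 go.py 478.2 317.3 152.5 -17.5
python3 - <<'E'
from h import *
s=vision.get_image("scene")[:,:,::-1]
cv2.imwrite("pics/g7.png",crop(s,320,80,110,170,3.5))
E
```

```text
t 27.3 pos [458.4 274.3 288. ] turn [0.034 0.01  0.052] shift [ 47.    5.9 135.5] shift now [ 48.    3.7 135.3] q [ 0.03  0.36 -0.78  1.85  0.33  1.05 -1.14] F [-0.6 -0.9  0.2] w 84.6
```

View pics/g7.png

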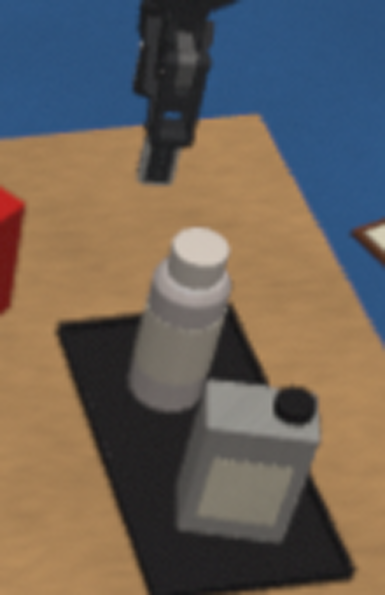

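Picture 12: the can's cap is at crop (201,249), and the gripper is short of it (about 47 mm to go).

Emit:
{"fn": "apply_moves", "kwargs": {"series": [[[0.034, 0.01, 0.052, 0.03, 0.003, 0, 0.085], [0, 0, 0, 0.017, 0.003, 0.02, 0.085], [0, 0, 0, 0, 0, 0.02, 0.085], [0, 0, 0, 0, 0, 0, 0.085]]]}}

```text
time: 27.85
position: [480.2, 312.1, 248.2]
tcp_rot: [2.539, 1.844, 0.001]
force: [-0.0, -0.5, -0.5]
grip_width: 85.0
```

```bash
python3 go.py 478.2 317.3 152.5 -17.5
python3 - <<'E'
from h import *
print(cast("scene",[[377.07,150.8]],144))
E
```

```text
t 27.85 pos [480.2 312.1 248.2] turn [ 0.003  0.002 -0.009] shift [ 4.4 -3.5 95.7] shift now [ 4.5 -3.8 95.7] q [-0.06  0.48 -0.74  1.78  0.38  1.02 -1.26] F [-0.  -0.5 -0.5] w 85.0
[[480.14476467 316.12093359]]
```

Emit:
{"fn": "apply_moves", "kwargs": {"series": [[[0.003, 0, -0.009, 0.005, -0.003, 0.02, 0.085], [0, 0, 0, 0, 0, 0.03, 0.085], [0, 0, 0, 0, 0, 0.028, 0.085], [0, 0, 0, 0, 0, 0.008, 0.085], [0, 0, 0, 0, 0, 0, 0.085]]]}}

```text
time: 28.48
position: [479.4, 315.5, 160.6]
tcp_rot: [2.532, 1.855, 0.0]
force: [-1.0, -0.6, 0.6]
grip_width: 84.8
```

```bash
python3 go.py 478.5 317 152.5 -17.5
```

```text
t 28.48 pos [479.4 315.5 160.6] turn [ 0.002  0.001 -0.001] shift [ 1.2 -1.3  8.1] shift now [ 1.2 -1.4  8.1] q [-0.12  0.6  -0.67  1.84  0.48  0.87 -1.33] F [-1.  -0.6  0.6] w 84.8
```

Emit:
{"fn": "apply_moves", "kwargs": {"series": [[[0, 0, 0, 0.001, -0.001, 0.006, 0.085], [0, 0, 0, 0, 0, 0, 0.085], [0, 0, 0, 0, 0, 0, 0.03], [0, 0, 0, 0, 0, 0, 0.03], [0, 0, 0, 0, 0, 0, 0.03], [0, 0, 0, 0, 0, 0, 0.03], [0, 0, 0, 0, 0, 0, 0.03]]], "newtons": 40}}

```text
time: 29.35
position: [479.4, 317.4, 157.0]
tcp_rot: [2.532, 1.854, 0.006]
force: [-0.5, -0.8, 0.6]
grip_width: 51.6
```

```bash
python3 go.py 478.5 317 152.5 -17.5
```

```text
t 29.35 pos [479.4 317.4 157. ] turn [ 0.005 -0.001 -0.001] shift [-0.7 -0.7  4.5] shift now [-0.7 -0.7  4.4] q [-0.13  0.6  -0.67  1.84  0.49  0.86 -1.34] F [-0.5 -0.8  0.6] w 51.6
```

Emit:
{"fn": "apply_moves", "kwargs": {"series": [[[0, 0, 0, 0, 0, -0.03, 0.03], [0, 0, 0, 0, 0, -0.035, 0.03], [0, 0, 0, 0, 0, -0.03, 0.03], [0, 0, 0, -0.04, 0.017, 0, 0.03], [0, 0, 0, -0.045, 0.019, 0, 0.03], [0, 0, 0, -0.045, 0.019, 0, 0.03], [0, 0, 0, -0.045, 0.019, 0, 0.03], [0, 0, 0, -0.045, 0.019, 0, 0.03], [0, 0, 0, -0.045, 0.019, 0, 0.03], [0, 0, 0, -0.045, 0.019, 0, 0.03], [0, 0, 0, -0.02, 0.008, 0, 0.03], [0, 0, 0, 0, 0, 0, 0.03], [0, 0, 0, 0, 0, 0, 0.03]]]}}

```text
time: 30.98
position: [511.9, -51.1, 254.0]
tcp_rot: [2.532, 1.854, 0.003]
force: [-0.0, 0.1, -1.8]
grip_width: 51.8
```

```bash
python3 go.py 510.5 -52.9 159 -17.5
```

```text
t 30.98 pos [511.9 -51.1 254. ] turn [ 0.004  0.    -0.001] shift [-2.1 -0.8 95. ] shift now [-2.1 -1.2 95. ] q [ 0.61  0.35 -0.68  1.92  0.27  0.96 -0.5 ] F [-0.   0.1 -1.8] w 51.8
```

Emit:
{"fn": "apply_moves", "kwargs": {"series": [[[0.004, 0, 0, -0.002, -0.001, 0.02, 0.03], [0, 0, 0, 0, 0, 0.03, 0.03], [0, 0, 0, 0, 0, 0.03, 0.03], [0, 0, 0, 0, 0, 0.006, 0.03], [0, 0, 0, 0, 0, 0, 0.03]]]}}

```text
time: 31.6
position: [509.3, -48.8, 162.7]
tcp_rot: [-2.527, -1.863, 0.002]
force: [0.3, 0.2, -2.0]
grip_width: 51.7
```

```bash
python3 go.py 510.5 -52.9 159 -17.5
```

```text
t 31.6 pos [509.3 -48.8 162.7] turn [-0.002 -0.     0.005] shift [-3.5  2.4  3.7] shift now [-3.5  2.4  3.7] q [ 0.54  0.48 -0.62  1.99  0.39  0.79 -0.6 ] F [ 0.3  0.2 -2. ] w 51.7
```

Emit:
{"fn": "apply_moves", "kwargs": {"series": [[[-0.002, 0, 0.005, -0.004, 0.002, 0.001, 0.03], [0, 0, 0, 0, 0, 0, 0.03], [0, 0, 0, 0, 0, 0, 0.03]]]}}

```text
time: 31.98
position: [510.9, -53.6, 163.5]
tcp_rot: [2.532, 1.856, 0.003]
force: [0.7, -1.8, -3.1]
grip_width: 51.6
```

```bash
python3 go.py 510.5 -52.9 159 -17.5
```

```text
t 31.98 pos [510.9 -53.6 163.5] turn [ 0.003 -0.001 -0.   ] shift [ 0.5 -0.6  4.5] shift now [ 0.5 -0.6  4.5] q [ 0.55  0.48 -0.62  1.99  0.39  0.79 -0.6 ] F [ 0.7 -1.8 -3.1] w 51.6
```

Emit:
{"fn": "apply_moves", "kwargs": {"series": [[[0.002, 0, 0, 0, 0, 0.005, 0.03], [0, 0, 0, 0, 0, 0, 0.03]]]}}

```text
time: 32.22
position: [511.3, -53.6, 159.0]
tcp_rot: [2.533, 1.856, 0.003]
force: [-1.0, 0.3, 1.6]
grip_width: 51.7
```

```bash
python3 go.py 510.5 -52.9 159 -17.5
```

```text
t 32.23 pos [511.3 -53.6 159. ] turn [ 0.002 -0.001 -0.001] shift [ 0.4 -1.  -0. ] shift now [ 0.4 -1.  -0. ] q [ 0.54  0.49 -0.61  1.99  0.39  0.78 -0.6 ] F [-1.   0.3  1.6] w 51.7
```

The force turned positive, so the can rests on its coaster. Release, lift, and go to the tin.

Emit:
{"fn": "apply_moves", "kwargs": {"series": [[[0, 0, 0, 0, 0, 0, 0.06], [0, 0, 0, 0, 0, 0, 0.085], [0, 0, 0, 0, 0, 0, 0.085], [0, 0, 0, 0, 0, 0, 0.085], [0, 0, 0, 0, 0, -0.03, 0.085], [0, 0, 0, 0, 0, -0.04, 0.085], [0, 0, 0, 0, 0, -0.03, 0.085], [0, 0, 0, 0.04, -0.003, 0, 0.085], [0, 0, 0, 0.05, -0.004, 0, 0.085], [0, 0, 0, 0.05, -0.004, 0, 0.085], [0, 0, 0, 0.05, -0.004, 0, 0.085], [0, 0, 0, 0.05, -0.004, 0, 0.085], [0, 0, 0, 0.05, -0.004, 0, 0.085], [0, 0, 0, 0.05, -0.004, 0, 0.085], [0, 0, 0, 0.04, -0.003, 0, 0.085], [0, 0, 0, 0, 0, 0, 0.085], [0, 0, 0, 0, 0, 0, 0.085]]]}}

```text
time: 34.35
position: [600.6, 327.3, 260.7]
tcp_rot: [2.538, 1.849, 0.001]
force: [0.0, -0.1, -0.1]
grip_width: 85.1
```

```bash
python3 go.py 598 325.8 145 -17.5
python3 - <<'E'
from h import *
s=vision.get_image("scene")[:,:,::-1]
cv2.imwrite("pics/g8.png",crop(s,180,130,260,150,3))
E
```

```text
t 34.35 pos [600.6 327.3 260.7] turn [ 0.002  0.001 -0.006] shift [ -2.2  -2.  115.7] shift now [ -2.1  -2.2 115.7] q [-0.1   0.66 -0.69  1.47  0.44  1.17 -1.16] F [ 0.  -0.1 -0.1] w 85.1
```

View pics/g8.png

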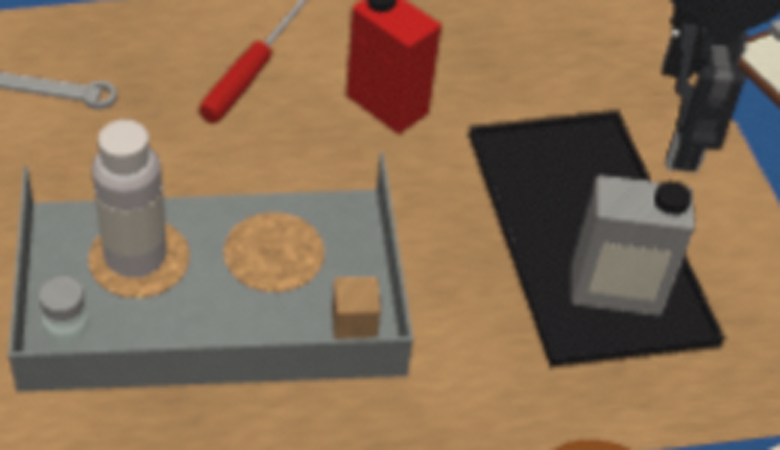

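Picture 13: the can is upright on coaster b, with its cap at the same pixel as at the start (221,176). The gripper is over the tin.

Emit:
{"fn": "apply_moves", "kwargs": {"series": [[[0, 0, -0.006, -0.002, -0.002, 0.02, 0.085], [0, 0, 0, 0, 0, 0.04, 0.085], [0, 0, 0, 0, 0, 0.035, 0.085], [0, 0, 0, 0, 0, 0.012, 0.085], [0, 0, 0, 0, 0, 0, 0.085]]]}}

```text
time: 35.02
position: [598.4, 320.4, 148.9]
tcp_rot: [2.535, 1.85, -0.001]
force: [-0.0, -1.0, 0.4]
grip_width: 85.3
```

```bash
python3 go.py 598 325.8 145 -17.5
```

```text
t 35.02 pos [598.4 320.4 148.9] turn [ 0.003  0.002 -0.005] shift [ 5.  -2.   3.9] shift now [ 5.  -2.   3.9] q [-0.12  0.77 -0.63  1.56  0.52  0.99 -1.21] F [-0.  -1.   0.4] w 85.3
```

Emit:
{"fn": "apply_moves", "kwargs": {"series": [[[0.003, 0.002, -0.003, 0.005, -0.002, 0.003, 0.085], [0, 0, 0, 0, 0, 0, 0.085], [0, 0, 0, 0, 0, 0, 0.03], [0, 0, 0, 0, 0, 0, 0.03], [0, 0, 0, 0, 0, 0, 0.03], [0, 0, 0, 0, 0, 0, 0.03], [0, 0, 0, 0, 0, 0, 0.03], [0, 0, 0, 0, 0, 0, 0.03]]]}}

```text
time: 36.02
position: [599.0, 326.8, 149.3]
tcp_rot: [2.535, 1.856, 0.006]
force: [0.0, 0.1, 0.4]
grip_width: 41.2
```

```bash
python3 go.py 598 325.8 145 -17.5
python3 - <<'E'
from h import *
f=lambda a:np.array((180,130))+(np.array(a)+.5)/3-.5
print(cast("scene",f([(673,192)]),126)) # cap centre before grasp
E
```

```text
t 36.02 pos [599.  326.8 149.3] turn [ 0.003 -0.003 -0.001] shift [-1.3 -0.7  4.3] shift now [-1.3 -0.7  4.3] q [-0.12  0.77 -0.63  1.55  0.52  0.98 -1.22] F [0.  0.1 0.4] w 41.2
[[602.77651171 340.97917617]]
```

Emit:
{"fn": "apply_moves", "kwargs": {"series": [[[0, 0, 0, 0, 0, -0.03, 0.03], [0, 0, 0, 0, 0, -0.035, 0.03], [0, 0, 0, 0, 0, -0.03, 0.03], [0, 0, 0, -0.03, 0.001, 0, 0.03], [0, 0, 0, -0.04, 0.001, 0, 0.03], [0, 0, 0, -0.045, 0.001, 0, 0.03], [0, 0, 0, -0.045, 0.001, 0, 0.03], [0, 0, 0, -0.045, 0, 0, 0.03], [0, 0, 0, -0.04, 0, 0, 0.03], [0, 0, 0, -0.02, 0, 0, 0.03], [0, 0, 0, 0, 0, 0, 0.03], [0, 0, 0, 0, 0, 0, 0.03]]]}}

```text
time: 37.52
position: [517.3, 63.3, 242.9]
tcp_rot: [-2.535, -1.854, 0.008]
force: [0.9, -0.0, -4.4]
grip_width: 41.6
```

```bash
python3 go.py 520.4 62 151.3 -17.5
```

```text
t 37.52 pos [517.3  63.3 242.9] turn [-0.004  0.003 -0.002] shift [-0.3  3.4 91.6] shift now [ 0.   3.7 91.5] q [ 0.42  0.39 -0.73  1.91  0.32  0.96 -0.77] F [ 0.9 -0.  -4.4] w 41.6
```

Emit:
{"fn": "apply_moves", "kwargs": {"series": [[[-0.004, 0.002, 0, 0, 0.003, 0.02, 0.03], [0, 0, 0, 0, 0, 0.03, 0.03], [0, 0, 0, 0, 0, 0.025, 0.03], [0, 0, 0, 0, 0, 0.005, 0.03], [0, 0, 0, 0, 0, 0, 0.03]]]}}

```text
time: 38.15
position: [521.3, 67.1, 161.4]
tcp_rot: [2.53, 1.862, 0.002]
force: [0.4, -0.5, -3.5]
grip_width: 41.3
```

```bash
python3 go.py 520.4 62 151.3 -17.5
```

```text
t 38.15 pos [521.3  67.1 161.4] turn [ 0.001 -0.001  0.003] shift [-5.1  0.6 10.1] shift now [-5.1  0.6 10.1] q [ 0.35  0.52 -0.66  1.96  0.43  0.81 -0.86] F [ 0.4 -0.5 -3.5] w 41.3
```

Emit:
{"fn": "apply_moves", "kwargs": {"series": [[[0, 0, 0.003, -0.005, 0.001, 0.006, 0.03], [0, 0, 0, 0, 0, 0, 0.03], [0, 0, 0, 0, 0, 0, 0.03]]]}}

```text
time: 38.52
position: [521.6, 61.8, 156.9]
tcp_rot: [2.532, 1.856, 0.006]
force: [0.2, 1.1, -4.7]
grip_width: 41.7
```

```bash
python3 go.py 520.4 62 151.3 -17.5
```

```text
t 38.52 pos [521.6  61.8 156.9] turn [ 0.004 -0.002 -0.   ] shift [-0.2 -1.2  5.6] shift now [-0.2 -1.3  5.6] q [ 0.35  0.52 -0.66  1.96  0.44  0.8  -0.86] F [ 0.2  1.1 -4.7] w 41.7
```

Emit:
{"fn": "apply_moves", "kwargs": {"series": [[[0.004, -0.001, 0, 0, -0.001, 0.006, 0.03], [0, 0, 0, 0, 0, 0, 0.03]]]}}

```text
time: 38.78
position: [521.0, 62.2, 151.1]
tcp_rot: [-2.534, -1.857, -0.002]
force: [-0.1, 1.2, -4.0]
grip_width: 41.6
```

```bash
python3 go.py 520.4 62 151.3 -17.5
```

```text
t 38.77 pos [521.   62.2 151.1] turn [ 0.001 -0.001 -0.   ] shift [-0.4 -0.5 -0.2] shift now [-0.4 -0.5 -0.2] q [ 0.35  0.53 -0.65  1.97  0.45  0.79 -0.87] F [-0.1  1.2 -4. ] w 41.6
```

Emit:
{"fn": "apply_moves", "kwargs": {"series": [[[0, 0, 0, 0, 0, 0.002, 0.03], [0, 0, 0, 0, 0, 0, 0.03]]]}}

```text
time: 39.02
position: [521.6, 62.4, 151.1]
tcp_rot: [2.532, 1.856, 0.002]
force: [-0.7, -0.8, -4.9]
grip_width: 41.6
```

```bash
python3 go.py 520.4 62 151.3 -17.5
```

```text
t 39.02 pos [521.6  62.4 151.1] turn [ 0.003  0.    -0.   ] shift [-0.8 -1.  -0.2] shift now [-0.8 -1.  -0.2] q [ 0.35  0.53 -0.65  1.96  0.45  0.79 -0.87] F [-0.7 -0.8 -4.9] w 41.6
```

Emit:
{"fn": "apply_moves", "kwargs": {"series": [[[0.002, 0, 0, 0, -0.001, 0.003, 0.03], [0, 0, 0, 0, 0, 0.001, 0.03]]]}}

```text
time: 39.28
position: [521.7, 62.9, 150.2]
tcp_rot: [2.531, 1.855, 0.002]
force: [-12.0, -2.2, 20.2]
grip_width: 41.3
```

```bash
python3 go.py 520.4 62 151.3 -17.5
```

```text
t 39.27 pos [521.7  62.9 150.2] turn [ 0.004  0.001 -0.001] shift [-1.2 -1.  -1.1] shift now [-1.2 -1.  -1.1] q [ 0.34  0.53 -0.65  1.97  0.45  0.79 -0.87] F [-12.   -2.2  20.2] w 41.3
```

Contact with the coaster. Release, lift straight up and move clear of the view.

Emit:
{"fn": "apply_moves", "kwargs": {"series": [[[0, 0, 0, 0, 0, 0, 0.06], [0, 0, 0, 0, 0, 0, 0.085], [0, 0, 0, 0, 0, 0, 0.085], [0, 0, 0, 0, 0, 0, 0.085], [0, 0, 0, 0, 0, -0.03, 0.085], [0, 0, 0, 0, 0, -0.04, 0.085], [0, 0, 0, 0, 0, -0.045, 0.085], [0, 0, 0, 0, 0, -0.03, 0.085], [0, 0, 0, 0.04, -0.01, 0, 0.085], [0, 0, 0, 0.05, -0.01, 0, 0.085], [0, 0, 0, 0.05, -0.01, 0, 0.085], [0, 0, 0, 0.05, 0, 0, 0.085], [0, 0, 0, 0.05, 0, 0, 0.085], [0, 0, 0, 0.05, 0, 0, 0.085], [0, 0, 0, 0.02, 0, 0, 0.085], [0, 0, 0, 0, 0, 0, 0.085]]]}}

```text
time: 41.28
position: [588.9, 375.7, 296.7]
tcp_rot: [2.536, 1.849, -0.001]
force: [-0.1, -0.7, -1.2]
grip_width: 84.7
```

Run:
```python
from h import *
s=vision.get_image("scene")[:,:,::-1];t=vision.get_image("top")[:,:,::-1]
cv2.imwrite("pics/f1.png",crop(s,180,165,140,100,5))
cv2.imwrite("pics/f2.png",np.vstack([crop(s,70,140,250,140,3)[:300],crop(t,168,120,250,100,3)]))
```

```text
(no output)
```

View pics/f1.png

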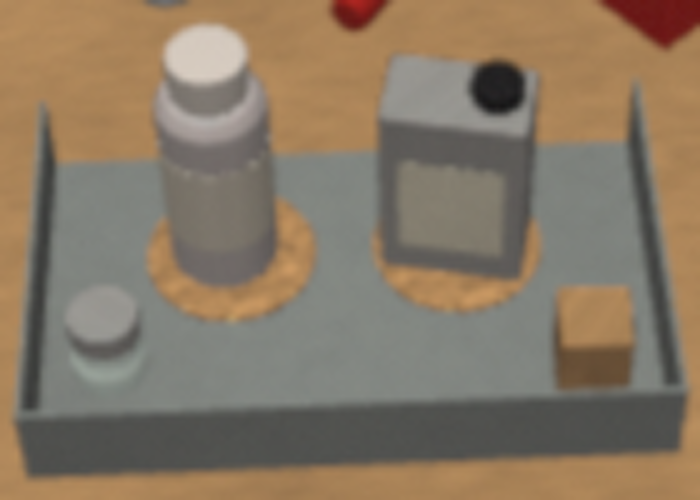

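View pics/f2.png

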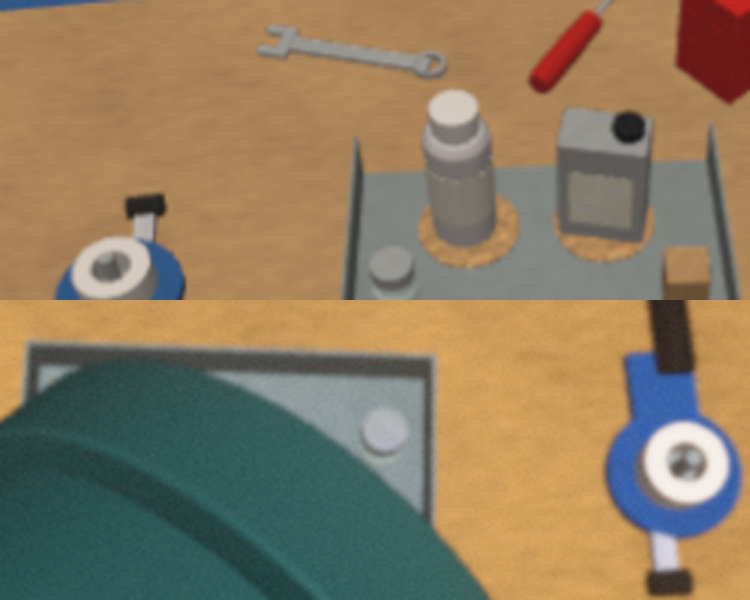

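Pictures 14 and 15: the can cap is at (207,54), against (208,55) at the start. The tin is within about 1 px of its start, with its cap at (498,87) against (500,83). The jar and carton are unmoved, and the hub is flat on the disc with the spindle in its bore.

Run:
```python
from h import *
print(get_state()["time"],get_state()["force"].round(1)); print(robot.job_done())
```

```text
41.375 [-0.5 -0.1 -0.5]
the job is handed in; nothing more can be done
None
```

The job was handed in at 41.4 s of the 122 s allowed, with every step done in the order asked. I stood the tin and then the can in the side tray, put the hub over the dispenser's spindle, and then put the can and the tin back on their coasters.

- **Hub:** the last pictures show it flat on the blue disc with the spindle through its bore.
- **Can and tin:** both stand upright on their coasters within about 1 to 2 mm of their starting places. The tin also keeps its starting angle.
- **Jar and carton:** they look unmoved in the scene camera view. The arm hid the carton in the last top view.
- **Robot:** the gripper is open and well clear of everything, with near-zero wrist force.

Touching down was not always gentle. When the tin was set in the tray, the wrist force peaked at about 58–60 N with the gripped tin pressing on the tray floor. That is below the 120 N wrist limit. The 40 N limit covers the arm and gripper body, which I did not see touch anything. The tin's touchdown on its coaster reached about 20 N. No check failed or disagreed.

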